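# Find the full film carton by its weight

## Robot

A 6-joint arm with a two-finger parallel gripper is mounted at the origin on a cart in front of the work surface, level with it; the furniture and walls round the work are solid. World frame = base frame: x ahead of the robot, y to its left, z up, the work surface at z = 0. Lengths are in m, angles in rad, forces in N, time in s.
With the tool pointing down it reaches from about 0.375 to 0.925 m from the base axis. Payload 5.7 kg.
Tool frame: the origin (TCP) lies midway between the tips of the shut fingers; the grasp point (between the pads) lies 19 mm behind it (robot.tcp_to_grasp is the distance from the TCP to the grasp point, in m); z points along the fingers, y is the line along which they close (so a half turn about z gives the same grasp; the last joint's range is limited). The gripper opens to 85 mm and grips with 20 to 120 N. Pads are 22 mm wide; open, the fingers measure 114 mm over their backs; the gripper's body (76 mm by 85 mm) begins 54 mm behind the grasp point. The pads swing forward as they close: fully open they stand 13 mm farther back than shut.
Start: joints at [-1.28, 0.359, 1.51, -0, 1.272, -0.115], TCP at [0.237, -0.551, 0.231] pointing down, gripper open.
Joint ranges: [-2.97, 2.97], [-1.01, 2.36], [0.21, 2.38], [-0.96, 4.11], [0.2, 2.71], [-2.98, 2.98]. Speed limits (rad/s): [2.39, 2.39, 3.14, 3.14, 3.14, 3.14].

## Interface

Orientations are given as a unit quaternion [x, y, z, w].
In Python, from bench import robot, vision gives the robot as it stands. The module is installed in compiled form; this text tells all that it offers.
- The arm moves only by the tool servo_tool, never from a script. Its argument "rows" is a list of rows, each an object of numbers: "x", "y", "z": the shift along the tool's x, y, z scaled (see below); "ax", "ay", "az": the turn, a rotation vector about the tool's x, y, z scaled (see below). A call has 1 to 8 rows; each row is the pose to reach, as a shift and turn from the pose commanded when the call began, along the tool's axes at that moment; what a row does not reach only later rows make up. The controller multiplies each number of a shift by 200 mm and each number of a turn by pi/2 rad. A row lasts 1/10 s, in which the tool goes at most 50 mm and 8.59 degrees, less where a joint would pass 70% of its speed; a pose out of reach is approached as far as the arm can. A call with a number of a shift or a turn outside -1 to 1 is refused whole. A call with a gripper value outside its range is refused whole. "hand" is the closure, from -1 (fully open) to 1 (shut), so that 0 is half open, set as the call begins (left out, the last holds). The fingers move at their own pace and stop on an object; the grip force is fixed at half the most. Time passes only in rows, so rows that repeat a pose let the fingers close. It gives the time, the measured TCP pose, the force, the opening and the grip force at its end, in the units of the state.
- robot.get_obs(): the state, without advancing time (a new reading comes with each control period).
- vision.get_image(name): name is "side" or "top" or "wrist"; returns (picture, depth): 420x560x3 uint8, red, green, blue; 420x560 float32, m along the optical axis (not along the pixel's ray), 0 where there is no reading.
- vision.calibration(name): a dict with "fx", "fy", "cx", "cy" (pixels), "position" and "attitude" of the camera in the world. Camera axes: x right, y down, z forward; pixel columns grow to the right and rows downward; lengths in m; the calibration is good to about 2 mm. A picture is of the moment at which its call begins: read the wrist's pose just before it. calibration takes no time and is no camera call; for the wrist camera it gives the pose at the moment of the call.
- robot.job_done(): hands the job in; it is judged then, once.
The state is a dict: "time_s": time; "q": joint angles; "joint_vel": joint speeds; "joint_torque": joint torques, N m; "ee_pos": TCP position; "tcp_rot": TCP orientation; "contact_force": force on the tool from outside, world axes, zero at the start; "ft_torque": the same for the moment, N m; "width": finger opening in m; "gripper_force": force on a finger pad.
Only numpy, scipy, OpenCV 4.12 (cv2) and the standard library are available. Lean on these libraries where they do the work, as an engineer would, in place of code of your own. Each camera call takes 0.05 s, during which the arm holds its last target. There are 200 camera calls.

## Task

Three closed cartons of sealing film look alike, but only one still holds its roll and is clearly heavier than the two empties. Lift them to find out which it is, put each empty one you lift back where it stood, and set the heavy one flat on the floor of the steel tray. Set the cartons down rather than dropping them.

Things in the scene. Friction and masses are not known exactly. Their poses are not given: they have to be found in the camera images.
- carton_1_center (a point): centre of a closed film carton (white card box, blue-green end), one of three look-alikes, 56 mm wide (its x axis), 118 mm long (y), 56 mm high (z up); the point is 28 mm above its underside. Lies flat, long side roughly toward the robot, over 30 mm free on both long sides. Any of the three may be the heavy one: 0.46 to 0.67 kg; an empty one 0.09 to 0.13 kg. Mass centred.
- carton_2_center (a point): centre of a closed film carton (white card box, blue-green end), one of three look-alikes, 56 mm wide (its x axis), 118 mm long (y), 56 mm high (z up); the point is 28 mm above its underside. Lies flat, long side roughly toward the robot, over 30 mm free on both long sides. Any of the three may be the heavy one: 0.46 to 0.67 kg; an empty one 0.09 to 0.13 kg. Mass centred.
- carton_3_center (a point): centre of a closed film carton (white card box, blue-green end), one of three look-alikes, 56 mm wide (its x axis), 118 mm long (y), 56 mm high (z up); the point is 28 mm above its underside. Lies flat, long side roughly toward the robot, over 30 mm free on both long sides. Any of the three may be the heavy one: 0.46 to 0.67 kg; an empty one 0.09 to 0.13 kg. Mass centred.
- tray_in (a point): middle of the inner floor of a shallow open steel tray, fixed to the bench. Outside 220 mm (its x axis) by 180 mm (y axis) by 18 mm high, walls 3 mm thick, floor 3 mm above the bench; z up. Its long side points roughly away from the robot.

How it is judged:
On the way:
1. a carton is lifted 20 mm or more clear of the bench (height (world z) of any of carton_1_center, carton_2_center, carton_3_center above 0.048 m), for 0.2 s.
At the end, for the whole second after the job is handed in: The heavy carton lies flat (6 degrees) on the tray floor, its centre within 60 mm of the tray's centre along each tray axis, 28 mm above the floor (8 mm either way), bearing on the tray with over 3 N. The other two lie flat, right way up, within 50 mm of where they stood (((x of carton_1_center in the frame of tray_in between -0.06 and 0.06 m and y of carton_1_center in the frame of tray_in between -0.062 and 0.062 m and z of carton_1_center in the frame of tray_in between 0.02 and 0.036 m and angle between each of carton_1_center, carton_2_center, carton_3_center's own z axis and vertical below 0.1 rad and contact force between carton_1 and tray above 3 N and distance of each of carton_2_center, carton_3_center from where it was at the start of the episode below 0.05 m) or (x of carton_2_center in the frame of tray_in between -0.06 and 0.06 m and y of carton_2_center in the frame of tray_in between -0.062 and 0.062 m and z of carton_2_center in the frame of tray_in between 0.02 and 0.036 m and angle between each of carton_2_center, carton_1_center, carton_3_center's own z axis and vertical below 0.1 rad and contact force between carton_2 and tray above 3 N and distance of each of carton_1_center, carton_3_center from where it was at the start of the episode below 0.05 m) or (x of carton_3_center in the frame of tray_in between -0.06 and 0.06 m and y of carton_3_center in the frame of tray_in between -0.062 and 0.062 m and z of carton_3_center in the frame of tray_in between 0.02 and 0.036 m and angle between each of carton_3_center, carton_1_center, carton_2_center's own z axis and vertical below 0.1 rad and contact force between carton_3 and tray above 3 N and distance of each of carton_1_center, carton_2_center from where it was at the start of the episode below 0.05 m))); the robot touches nothing.
It fails at once if a carton is let go while its underside is more than 60 mm above the bench ((height (world z) of carton_1_center above 0.088 m and contact force between carton_1 and the fingers below 0.05 N) or (height (world z) of carton_2_center above 0.088 m and contact force between carton_2 and the fingers below 0.05 N) or (height (world z) of carton_3_center above 0.088 m and contact force between carton_3 and the fingers below 0.05 N)).
It also fails if it takes over 64 s, if anything falls off the work surface, if the arm or the gripper's body presses on something with over 40 N, if the wrist force passes 120 N, or if a joint passes its speed limit or range.

## Working session

There is one attempt and no reset: what is moved stays moved. The work goes in short steps, Python scripts to look and compute and a tool call to move; the robot and the scene stay as the last step left them, time stands still between calls to the robot, and variables do not carry over. Pictures are saved under pics/ and viewed, at most 10 in all, crops included, and the job is handed in when it is done.

Besides the shell and the picture viewer there is one more tool, called after "Request:" in YAML: its name, and indented under it one key for each argument. servo_tool: Moves the arm, as the interface text tells. Its arguments: {"type":"object","properties":{"rows":{"type":"array"},"hand":{"type":"number"}},"required":["rows"]}

```bash
mkdir -p pics
python3 - <<'E'
from bench import robot, vision
import cv2,numpy as np
o=robot.get_obs();print(o)
for n in ["top","side"]:
    p,d=vision.get_image(n);cv2.imwrite(f"pics/{n}1.png",p[:,:,::-1]);np.save(f"{n}.npy",d);print(n,vision.calibration(n))
E
```

```text
{'time_s': 0.0, 'q': array([-1.28010064e+00,  3.59488959e-01,  1.51149070e+00, -1.01931593e-05,
        1.27249462e+00, -1.15092132e-01]), 'joint_vel': array([ 0.00176317, -0.00220706,  0.00015835,  0.00084254,  0.00076951,
        0.0005337 ]), 'joint_torque': array([ 2.18825997e-03, -5.27614152e+01, -2.78620470e+01,  1.02908107e-04,
        1.29612486e-02, -5.79020821e-05]), 'ee_pos': array([ 0.23663415, -0.55059099,  0.23044097]), 'tcp_rot': array([ 9.79486808e-01,  2.01506099e-01, -8.73501580e-05, -9.36760404e-04]), 'contact_force': array([0.11616041, 0.34817551, 0.61240604]), 'ft_torque': array([-0.03645401,  0.01344745, -0.00083037]), 'gripper_force': 0.0, 'width': 0.08588513604641662}
top {'fx': 443.01513535283766, 'fy': 443.01513535283766, 'cx': 277.36794812200424, 'cy': 213.66994144569645, 'position': array([0.45774421, 0.00817265, 1.09605773]), 'attitude': array([ 0.71808153, -0.69579851,  0.01030076, -0.01082811])}
side {'fx': 467.14759455454447, 'fy': 467.14759455454447, 'cx': 279.17422226880876, 'cy': 209.69799755620022, 'position': array([0.16797904, 0.6661735 , 0.70627398]), 'attitude': array([-0.19850092,  0.88791444, -0.40218401,  0.10224169])}
```

View pics/top1.png

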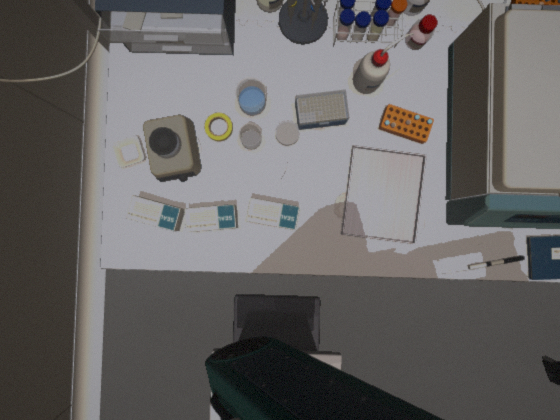

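The top view shows cartons near (154,211), (211,217) and (273,212), and the tray near (384,194). I'll enlarge that area.

Run:
```python
import cv2
i=cv2.imread("pics/top1.png")
cv2.imwrite("pics/c1.png",cv2.resize(i[180:245,115:315],None,fx=4,fy=4,interpolation=cv2.INTER_CUBIC))
cv2.imwrite("pics/c2.png",cv2.resize(i[135:255,330:440],None,fx=4,fy=4,interpolation=cv2.INTER_CUBIC))
```

```text
(no output)
```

View pics/c1.png

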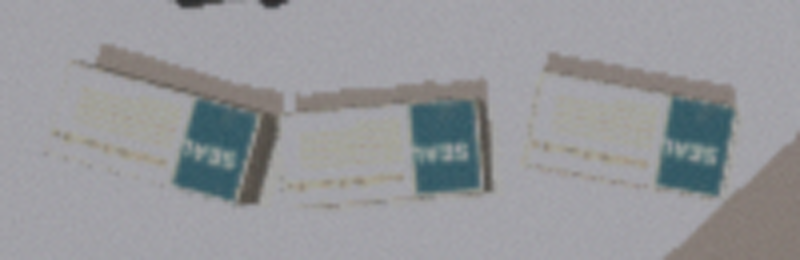

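View pics/c2.png

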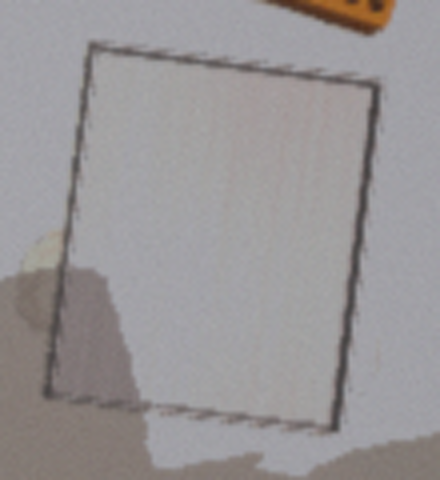

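View pics/side1.png

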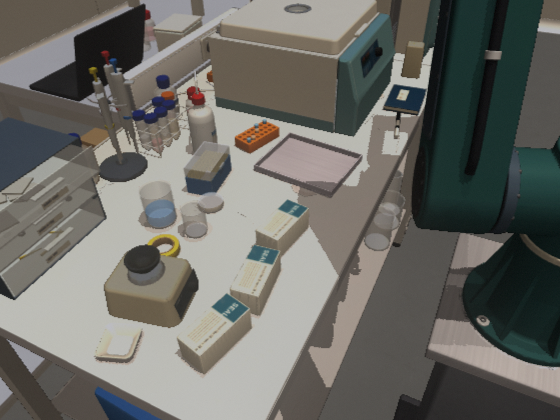

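The crops show the teal-ended carton tops clearly. In the tray crop the rim corners are at (92,45), (378,85), (335,430) and (47,396). I'll get the cartons from depth.

```bash
cat > h.py <<'E'
import numpy as np,cv2
from scipy.spatial.transform import Rotation as R
def cloud(d,c):
    v,u=np.indices(d.shape); P=np.stack([(u-c['cx'])/c['fx']*d,(v-c['cy'])/c['fy']*d,d],-1)
    return P@R.from_quat(c['attitude']).as_matrix().T+c['position']
def ray(u,v,z,c):
    r=R.from_quat(c['attitude']).as_matrix()@[(u-c['cx'])/c['fx'],(v-c['cy'])/c['fy'],1]
    return c['position']+r*(z-c['position'][2])/r[2]
E
python3 - <<'E'
from bench import robot,vision
from h import *
c=vision.calibration("top");d=np.load("top.npy");W=cloud(d,c)
m=((abs(W[...,2]-.056)<.015)&(W[...,0]>.35)&(W[...,0]<.56)&(d>0)).astype(np.uint8)
n,l,s,_=cv2.connectedComponentsWithStats(m)
for i in range(1,n):
    if s[i,4]>300:
        p=W[l==i]; r=cv2.minAreaRect((p[:,:2]*1000).astype(np.float32)); print(s[i],r,np.median(p,0))
q=[ray(330+a/4,135+b/4,.018,c) for a,b in[(92,45),(378,85),(335,430),(47,396)]]
print(np.array(q),np.mean(q,0))
print("bench z",np.median(W[235:250,130:200,2]))
# clearance obstacles above 0.05 near path
m=(W[...,2]>.03)&(W[...,0]<.65)&(W[...,0]>.33)&(abs(W[...,1])<.5)
n,l,s,_=cv2.connectedComponentsWithStats(m.astype(np.uint8))
for i in range(1,n):
    if s[i,4]>60: p=W[l==i]; print(s[i,4],p.min(0).round(3),p.max(0).round(3))
E
```

```text
[ 126  195   56   36 1234] ((482.0467529296875, 301.48187255859375), (119.63716888427734, 56.63322448730469), 76.38377380371094) [0.48171993 0.29959213 0.05767763]
[ 246  198   54   32 1200] ((489.58526611328125, 20.90542221069336), (117.75939178466797, 56.44245910644531), 81.34964752197266) [0.48927225 0.02131511 0.05763852]
[ 184  204   53   28 1215] ((474.760498046875, 167.5471954345703), (56.651790618896484, 118.15937042236328), 6.681591510772705) [0.47458529 0.16696415 0.05772185]
[[ 0.66065035 -0.17018721  0.018     ]
 [ 0.64159593 -0.3454723   0.018     ]
 [ 0.43034968 -0.32391471  0.018     ]
 [ 0.44546104 -0.14851595  0.018     ]] [ 0.54451425 -0.24702254  0.018     ]
bench z 0.00046300568208723636
8417 [ 0.458 -0.5    0.03 ] [0.65  0.008 1.096]
1856 [0.458 0.008 0.03 ] [0.65  0.324 1.096]
1271 [0.443 0.008 0.03 ] [0.522 0.364 1.096]
1206 [ 0.454 -0.041  0.05 ] [0.524 0.083 1.096]
1233 [0.441 0.008 0.031] [0.508 0.229 1.096]
```

```bash
cat >> h.py <<'E'
def plan(target,yaw,start=None):
    """yaw: direction of tool y in deg; prints shift & turn in units; start optional (pos,quat)"""
    from bench import robot
    o=robot.get_obs(); T=R.from_quat(o['tcp_rot'])
    y=np.radians(yaw); Y=np.array([np.cos(y),np.sin(y),0]); Z=np.array([0,0,-1.]); G=np.stack([np.cross(Y,Z),Y,Z],1)
    s=T.inv().apply(np.array(target)-o['ee_pos'])/.2; r=(T.inv()*R.from_matrix(G)).as_rotvec()/(np.pi/2)
    print(o['time_s'],o['ee_pos'].round(4),'shift',s.round(4),'turn',r.round(4),'F',o['contact_force'].round(2),o['width'].round(4))
E
python3 -c "
from h import *
plan([.489,.021,.16],-8.7)"
```

```text
Traceback (most recent call last):
  File "h.py", line 15, in plan
    print(o['time_s'],o['ee_pos'].round(4),'shift',s.round(4),'turn',r.round(4),'F',o['contact_force'].round(2),o['width'].round(4))
                                                                                                                ^^^^^^^^^^^^^^^^
AttributeError: 'float' object has no attribute 'round'
```

```bash
sed -i "s/o\['width'\].round(4)/o['width']/" h.py
python3 -c "
from h import *
plan([.489,.021,.16],-8.7)"
```

```text
0.1 [ 0.2366 -0.5507  0.2305] shift [ 2.2876 -2.1276  0.3567] turn [-9.00e-04 -6.00e-04 -6.45e-01] F [0.51 0.25 0.31] 0.08507895190022322
```

Request:
servo_tool:
  rows:
    - {"x":0.95,"y":-0.88}
    - {"x":0.95,"y":-0.88}
    - {"x":0.95,"y":-0.88}
    - {"x":0.95,"y":-0.88}
    - {"x":0.95,"y":-0.88}
    - {"x":0.95,"y":-0.88}
  hand: -1

```text
schema error: expected keys x, y, z, ax, ay, az
```

Request:
servo_tool:
  rows:
    - {"x":0.95,"y":-0.88}
    - {"x":0.95,"y":-0.88}
    - {"x":0.95,"y":-0.88}
    - {"x":0.95,"y":-0.88}
    - {"x":0.95,"y":-0.88}
    - {"x":0.95,"y":-0.88}

```text
schema error: expected keys x, y, z, ax, ay, az
```

```bash
python3 -c "
from h import *
plan([.489,.021,.12],-8.7)"
```

```text
0.1 [ 0.2366 -0.5507  0.2305] shift [ 2.2876 -2.1272  0.5567] turn [-9.00e-04 -6.00e-04 -6.45e-01] F [0.51 0.25 0.31] 0.08507895190022322
```

All six keys are required.

Request:
servo_tool:
  rows:
    - {"x":0.95,"y":-0.88,"z":0,"ax":0,"ay":0,"az":0}
    - {"x":0.95,"y":-0.88,"z":0,"ax":0,"ay":0,"az":0}
    - {"x":0.95,"y":-0.88,"z":0,"ax":0,"ay":0,"az":0}
    - {"x":0.95,"y":-0.88,"z":0,"ax":0,"ay":0,"az":0}
    - {"x":0.95,"y":-0.88,"z":0,"ax":0,"ay":0,"az":0}
    - {"x":0.95,"y":-0.88,"z":0,"ax":0,"ay":0,"az":0}
  hand: -1

```text
time_s: 0.7
ee_pos: [0.3423, -0.3092, 0.2307]
tcp_rot: [0.979, 0.203, -0.0, -0.002]
contact_force: [-0.0, -1.3, -0.9]
width: 0.0854
gripper_force: 0.0
```

Request:
servo_tool:
  rows:
    - {"x":0.95,"y":-0.88,"z":0,"ax":0,"ay":0,"az":0}
    - {"x":0.95,"y":-0.88,"z":0,"ax":0,"ay":0,"az":0}
    - {"x":0.95,"y":-0.88,"z":0,"ax":0,"ay":0,"az":0}
    - {"x":0.95,"y":-0.88,"z":0,"ax":0,"ay":0,"az":0}
    - {"x":0.95,"y":-0.88,"z":0,"ax":0,"ay":0,"az":0}
    - {"x":0.95,"y":-0.88,"z":0,"ax":0,"ay":0,"az":0}

```text
time_s: 1.3
ee_pos: [0.4484, -0.074, 0.2312]
tcp_rot: [0.979, 0.204, 0.0, -0.001]
contact_force: [-0.7, -0.5, -0.5]
width: 0.0852
gripper_force: 0.0
```

```bash
python3 -c "
from h import *
plan([.489,.021,.13],-8.7)"
```

```text
1.3 [ 0.4484 -0.074   0.2312] shift [ 0.3751 -0.354   0.5071] turn [-3.000e-04 -1.100e-03 -6.422e-01] F [-0.7  -0.45 -0.46] 0.08516786378320138
```

Request:
servo_tool:
  rows:
    - {"x":0.375,"y":-0.354,"z":0.5,"ax":0,"ay":0,"az":-0.642}
    - {"x":0.375,"y":-0.354,"z":0.5,"ax":0,"ay":0,"az":-0.642}
    - {"x":0.375,"y":-0.354,"z":0.5,"ax":0,"ay":0,"az":-0.642}
    - {"x":0.375,"y":-0.354,"z":0.5,"ax":0,"ay":0,"az":-0.642}
    - {"x":0.375,"y":-0.354,"z":0.5,"ax":0,"ay":0,"az":-0.642}
    - {"x":0.375,"y":-0.354,"z":0.5,"ax":0,"ay":0,"az":-0.642}
    - {"x":0.375,"y":-0.354,"z":0.5,"ax":0,"ay":0,"az":-0.642}
    - {"x":0.375,"y":-0.354,"z":0.5,"ax":0,"ay":0,"az":-0.642}

```text
time_s: 2.1
ee_pos: [0.488, 0.0158, 0.131]
tcp_rot: [0.76, 0.65, -0.0, -0.0]
contact_force: [-0.2, 0.6, 0.1]
width: 0.0855
gripper_force: 0.0
```

Run:
```python
from h import *
from bench import vision
p,d=vision.get_image("wrist");cv2.imwrite("pics/w1.png",p[:,:,::-1])
c=vision.calibration("wrist");W=cloud(d,c)
m=((abs(W[...,2]-.056)<.008)&(d>0)).astype(np.uint8)
n,l,s,_=cv2.connectedComponentsWithStats(m)
for i in range(1,n):
    if s[i,4]>800: print(s[i],cv2.minAreaRect((W[l==i][:,:2]*1000).astype(np.float32)))
plan([.489,.021,.013],-8.7)
```

```text
[ 176    0  111  108 8486] ((476.8780822753906, 142.34475708007812), (56.654048919677734, 68.40787506103516), 6.436588764190674)
[ 518   53   42   79 1114] ((680.2843017578125, 78.64325714111328), (49.17805099487305, 34.936614990234375), 87.70679473876953)
[ 482   56   42   77 1057] ((656.2511596679688, 79.57553100585938), (49.970001220703125, 21.522741317749023), 88.5792007446289)
[  241   136    77   146 10499] ((488.4617614746094, 20.117359161376953), (118.3617935180664, 56.72383499145508), 81.1345443725586)
[ 542  233   18  124 1617] ((708.0811157226562, -94.3720932006836), (13.344690322875977, 120.57617950439453), 3.277169704437256)
2.15 [0.4881 0.0159 0.1311] shift [0.0263 0.0008 0.5905] turn [-0.0002  0.0002 -0.0049] F [-0.76 -0.14 -0.01] 0.08529162036814779
```

View pics/w1.png

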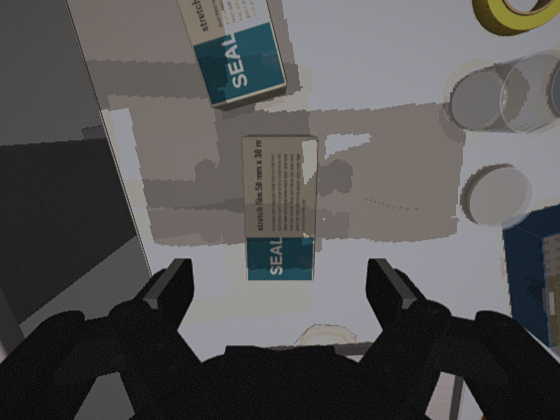

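The wrist view shows carton C centred between the fingers, in columns 243–317 with the fingers around 183–375. I'll go down, close, then lift in the next call.

Request:
servo_tool:
  rows:
    - {"x":0.025,"y":0,"z":0.2,"ax":0,"ay":0,"az":-0.005}
    - {"x":0.025,"y":0,"z":0.4,"ax":0,"ay":0,"az":-0.005}
    - {"x":0.025,"y":0,"z":0.5,"ax":0,"ay":0,"az":-0.005}
    - {"x":0.025,"y":0,"z":0.57,"ax":0,"ay":0,"az":-0.005}
    - {"x":0.025,"y":0,"z":0.59,"ax":0,"ay":0,"az":-0.005}
    - {"x":0.025,"y":0,"z":0.59,"ax":0,"ay":0,"az":-0.005}

```text
time_s: 2.75
ee_pos: [0.4886, 0.0214, 0.013]
tcp_rot: [0.758, 0.652, -0.0, -0.0]
contact_force: [0.3, 0.4, -0.5]
width: 0.0855
gripper_force: 0.0
```

Request:
servo_tool:
  rows:
    - {"x":0,"y":0,"z":0,"ax":0,"ay":0,"az":0}
    - {"x":0,"y":0,"z":0,"ax":0,"ay":0,"az":0}
    - {"x":0,"y":0,"z":0,"ax":0,"ay":0,"az":0}
    - {"x":0,"y":0,"z":0,"ax":0,"ay":0,"az":0}
    - {"x":0,"y":0,"z":0,"ax":0,"ay":0,"az":0}
    - {"x":0,"y":0,"z":0,"ax":0,"ay":0,"az":0}
    - {"x":0,"y":0,"z":0,"ax":0,"ay":0,"az":0}
    - {"x":0,"y":0,"z":0,"ax":0,"ay":0,"az":0}
  hand: 1

```text
time_s: 3.55
ee_pos: [0.4897, 0.0216, 0.0144]
tcp_rot: [0.758, 0.653, 0.001, 0.001]
contact_force: [-0.9, 0.1, 6.5]
width: 0.0552
gripper_force: 63.9
```

Request:
servo_tool:
  rows:
    - {"x":0,"y":0,"z":-0.05,"ax":0,"ay":0,"az":0}
    - {"x":0,"y":0,"z":-0.1,"ax":0,"ay":0,"az":0}
    - {"x":0,"y":0,"z":-0.16,"ax":0,"ay":0,"az":0}
    - {"x":0,"y":0,"z":-0.2,"ax":0,"ay":0,"az":0}
    - {"x":0,"y":0,"z":-0.2,"ax":0,"ay":0,"az":0}
    - {"x":0,"y":0,"z":-0.2,"ax":0,"ay":0,"az":0}
    - {"x":0,"y":0,"z":-0.2,"ax":0,"ay":0,"az":0}
    - {"x":0,"y":0,"z":-0.2,"ax":0,"ay":0,"az":0}

```text
time_s: 4.35
ee_pos: [0.4883, 0.0218, 0.0529]
tcp_rot: [0.758, 0.653, -0.0, -0.0]
contact_force: [0.2, -0.2, -1.0]
width: 0.0551
gripper_force: 63.6
```

Request:
servo_tool:
  rows:
    - {"x":0,"y":0,"z":0,"ax":0,"ay":0,"az":0}
    - {"x":0,"y":0,"z":0,"ax":0,"ay":0,"az":0}
    - {"x":0,"y":0,"z":0,"ax":0,"ay":0,"az":0}

```text
time_s: 4.65
ee_pos: [0.4886, 0.0218, 0.0531]
tcp_rot: [0.758, 0.653, -0.0, -0.0]
contact_force: [-0.7, 0.2, -1.5]
width: 0.0555
gripper_force: 63.6
```

Run:
```python
from h import *
from bench import vision,robot
for i in range(4):
    vision.get_image("top"); o=robot.get_obs(); print(o['contact_force'].round(2),o['ft_torque'].round(2),o['joint_torque'].round(2))
plan([.489,.021,.0135],-8.7)
```

```text
[ 0.76  0.16 -1.39] [ 0.06 -0.02 -0.04] [  0.   -47.28 -16.22  -0.     0.     0.  ]
[-0.15  0.82 -0.86] [-0.02  0.03 -0.01] [ -0.   -47.28 -16.23  -0.     0.    -0.  ]
[-0.6  -0.71 -0.73] [-0.03 -0.03 -0.03] [ -0.   -47.28 -16.23  -0.     0.     0.  ]
[-0.3   0.09 -1.43] [ 0.04 -0.    0.01] [ -0.   -47.28 -16.24  -0.     0.    -0.  ]
4.85 [0.4887 0.0218 0.0533] shift [-0.0037  0.0019  0.1989] turn [-0.0001 -0.0001  0.002 ] F [-0.3   0.09 -1.43] 0.055515655072864954
```

The force is about −1.1 N, so this carton is empty. I'll put it back.

Request:
servo_tool:
  rows:
    - {"x":0,"y":0,"z":0.08,"ax":0,"ay":0,"az":0}
    - {"x":0,"y":0,"z":0.15,"ax":0,"ay":0,"az":0}
    - {"x":0,"y":0,"z":0.185,"ax":0,"ay":0,"az":0}
    - {"x":0,"y":0,"z":0.195,"ax":0,"ay":0,"az":0}
    - {"x":0,"y":0,"z":0.198,"ax":0,"ay":0,"az":0}
    - {"x":0,"y":0,"z":0.198,"ax":0,"ay":0,"az":0}
    - {"x":0,"y":0,"z":0.198,"ax":0,"ay":0,"az":0}

```text
time_s: 5.55
ee_pos: [0.488, 0.0218, 0.0144]
tcp_rot: [0.758, 0.653, -0.0, -0.0]
contact_force: [-3.8, -1.0, 6.7]
width: 0.0556
gripper_force: 64.2
```

Request:
servo_tool:
  rows:
    - {"x":0,"y":0,"z":0,"ax":0,"ay":0,"az":0}
    - {"x":0,"y":0,"z":0,"ax":0,"ay":0,"az":0}
    - {"x":0,"y":0,"z":0,"ax":0,"ay":0,"az":0}
    - {"x":0,"y":0,"z":0,"ax":0,"ay":0,"az":0}
    - {"x":0,"y":0,"z":0,"ax":0,"ay":0,"az":0}
    - {"x":0,"y":0,"z":0,"ax":0,"ay":0,"az":0}
  hand: -1

```text
time_s: 6.15
ee_pos: [0.4887, 0.0218, 0.0137]
tcp_rot: [0.758, 0.653, -0.0, -0.0]
contact_force: [0.1, 0.6, 0.0]
width: 0.0852
gripper_force: 0.0
```

Request:
servo_tool:
  rows:
    - {"x":0,"y":0,"z":-0.1,"ax":0,"ay":0,"az":0}
    - {"x":0,"y":0,"z":-0.3,"ax":0,"ay":0,"az":0}
    - {"x":0,"y":0,"z":-0.55,"ax":0,"ay":0,"az":0}
    - {"x":0,"y":0,"z":-0.6,"ax":0,"ay":0,"az":0}
    - {"x":0,"y":0,"z":-0.6,"ax":0,"ay":0,"az":0}

```text
time_s: 6.65
ee_pos: [0.4905, 0.0217, 0.1357]
tcp_rot: [0.758, 0.653, 0.002, 0.002]
contact_force: [0.1, -0.2, -0.1]
width: 0.0855
gripper_force: 0.0
```

```bash
cat > look.py <<'E'
from h import *
from bench import vision
p,d=vision.get_image("wrist");cv2.imwrite("pics/w.png",p[:,:,::-1])
c=vision.calibration("wrist");W=cloud(d,c)
m=((abs(W[...,2]-.056)<.008)&(d>0)&(W[...,0]<.58)).astype(np.uint8)
n,l,s,_=cv2.connectedComponentsWithStats(m)
for i in range(1,n):
    if s[i,4]>800: print(s[i],cv2.minAreaRect((W[l==i][:,:2]*1000).astype(np.float32)))
E
python3 - <<'E'
import look
from h import *
plan([.475,.167,.13],6.6)
E
```

```text
[ 174    0  111  117 9009] ((474.3266296386719, 145.88450622558594), (56.703529357910156, 75.50308227539062), 6.422972679138184)
[ 239  144   75  141 9874] ((485.7430114746094, 20.72942352294922), (117.60076904296875, 56.66901779174805), 81.32238006591797)
6.7 [0.4891 0.0218 0.134 ] shift [ 0.7077 -0.1773  0.02  ] turn [ 0.001  0.    -0.168] F [ 0.05  0.34 -0.73] 0.08529749915230844
```

Request:
servo_tool:
  rows:
    - {"x":0.71,"y":-0.177,"z":0.02,"ax":0,"ay":0,"az":-0.168}
    - {"x":0.71,"y":-0.177,"z":0.02,"ax":0,"ay":0,"az":-0.168}
    - {"x":0.71,"y":-0.177,"z":0.02,"ax":0,"ay":0,"az":-0.168}
    - {"x":0.71,"y":-0.177,"z":0.02,"ax":0,"ay":0,"az":-0.168}
    - {"x":0.71,"y":-0.177,"z":0.02,"ax":0,"ay":0,"az":-0.168}
    - {"x":0.71,"y":-0.177,"z":0.02,"ax":0,"ay":0,"az":-0.168}

```text
time_s: 7.3
ee_pos: [0.4739, 0.1665, 0.1284]
tcp_rot: [0.665, 0.747, -0.001, -0.001]
contact_force: [0.2, -0.5, 1.1]
width: 0.0853
gripper_force: 0.0
```

Run:
```python
import look
from h import *
plan([.4745,.167,.0135],6.5)
```

```text
[  247     0   125   130 10412] ((478.0917053222656, 285.14959716796875), (86.2001724243164, 56.75238800048828), 76.24165344238281)
[ 427   30   43  134 2014] ((571.7123413085938, 265.64947509765625), (16.313758850097656, 86.98323822021484), 0.2766483426094055)
[  241   142    78   145 10511] ((474.17889404296875, 166.9793701171875), (56.6024055480957, 117.43984985351562), 6.520449638366699)
[ 252  307   73   43 2195] ((493.7394714355469, 59.435062408447266), (40.49177169799805, 56.93580627441406), 82.1428451538086)
7.35 [0.4742 0.1662 0.1287] shift [0.004  0.0031 0.5761] turn [-0.0013  0.0003  0.0004] F [-0.14  0.32 -0.99] 0.0856605362229435
```

Request:
servo_tool:
  rows:
    - {"x":0.004,"y":0.002,"z":0.2,"ax":0,"ay":0,"az":0}
    - {"x":0.004,"y":0.002,"z":0.4,"ax":0,"ay":0,"az":0}
    - {"x":0.004,"y":0.002,"z":0.5,"ax":0,"ay":0,"az":0}
    - {"x":0.004,"y":0.002,"z":0.56,"ax":0,"ay":0,"az":0}
    - {"x":0.004,"y":0.002,"z":0.572,"ax":0,"ay":0,"az":0}
    - {"x":0.004,"y":0.002,"z":0.572,"ax":0,"ay":0,"az":0}

```text
time_s: 7.95
ee_pos: [0.4756, 0.1677, 0.0155]
tcp_rot: [0.666, 0.746, 0.0, 0.0]
contact_force: [0.3, 0.0, -0.2]
width: 0.0855
gripper_force: 0.0
```

Request:
servo_tool:
  rows:
    - {"x":0,"y":0,"z":0,"ax":0,"ay":0,"az":0}
    - {"x":0,"y":0,"z":0,"ax":0,"ay":0,"az":0}
    - {"x":0,"y":0,"z":0,"ax":0,"ay":0,"az":0}
    - {"x":0,"y":0,"z":0,"ax":0,"ay":0,"az":0}
    - {"x":0,"y":0,"z":0,"ax":0,"ay":0,"az":0}
    - {"x":0,"y":0,"z":0,"ax":0,"ay":0,"az":0}
    - {"x":0,"y":0,"z":0,"ax":0,"ay":0,"az":0}
    - {"x":0,"y":0,"z":0,"ax":0,"ay":0,"az":0}
  hand: 1

```text
time_s: 8.75
ee_pos: [0.4752, 0.1683, 0.0165]
tcp_rot: [0.665, 0.747, 0.0, 0.0]
contact_force: [-1.7, -1.5, 7.6]
width: 0.0553
gripper_force: 65.8
```

Request:
servo_tool:
  rows:
    - {"x":0,"y":0,"z":-0.05,"ax":0,"ay":0,"az":0}
    - {"x":0,"y":0,"z":-0.1,"ax":0,"ay":0,"az":0}
    - {"x":0,"y":0,"z":-0.16,"ax":0,"ay":0,"az":0}
    - {"x":0,"y":0,"z":-0.2,"ax":0,"ay":0,"az":0}
    - {"x":0,"y":0,"z":-0.2,"ax":0,"ay":0,"az":0}
    - {"x":0,"y":0,"z":-0.2,"ax":0,"ay":0,"az":0}
    - {"x":0,"y":0,"z":-0.2,"ax":0,"ay":0,"az":0}
    - {"x":0,"y":0,"z":-0.2,"ax":0,"ay":0,"az":0}

```text
time_s: 9.55
ee_pos: [0.4746, 0.1682, 0.0549]
tcp_rot: [0.665, 0.747, -0.0, -0.0]
contact_force: [0.4, -0.2, -5.0]
width: 0.0552
gripper_force: 65.5
```

Run:
```python
from h import *
from bench import vision,robot
for i in range(4):
    vision.get_image("top"); o=robot.get_obs(); print(o['contact_force'].round(2),o['ft_torque'].round(2))
plan([.4745,.167,.0135],6.5)
```

```text
[-0.16  0.22 -5.25] [ 0.01 -0.04 -0.04]
[-0.05  0.76 -5.81] [-0.03  0.06  0.02]
[ 0.59  0.68 -5.82] [-0.   -0.04  0.02]
[-1.52  0.12 -4.95] [-0.01  0.04  0.01]
9.75 [0.4749 0.1683 0.055 ] shift [-0.006  -0.0024  0.2075] turn [-0.0004 -0.      0.0011] F [-1.52  0.12 -4.95] 0.05511586736976527
```

It's about 5.4 N, so this is the heavy one. I'll raise it to clear carton C and carry it to the tray.

Request:
servo_tool:
  rows:
    - {"x":0,"y":0,"z":-0.1,"ax":0,"ay":0,"az":0}
    - {"x":0,"y":0,"z":-0.22,"ax":0,"ay":0,"az":0}
    - {"x":0,"y":0,"z":-0.32,"ax":0,"ay":0,"az":0}
    - {"x":0,"y":0,"z":-0.35,"ax":0,"ay":0,"az":0}
    - {"x":0,"y":0,"z":-0.35,"ax":0,"ay":0,"az":0}

```text
time_s: 10.25
ee_pos: [0.4757, 0.1684, 0.1259]
tcp_rot: [0.665, 0.747, 0.001, 0.001]
contact_force: [-0.3, -0.1, -6.5]
width: 0.0556
gripper_force: 66.7
```

Run:
```python
from h import *
plan([.5445,-.247,.125],-5.8)
```

```text
10.25 [0.4757 0.1684 0.1259] shift [-2.1029  0.1031  0.0041] turn [ 0.0012 -0.0003  0.1378] F [-0.3  -0.13 -6.51] 0.05562292928047851
```

Request:
servo_tool:
  rows:
    - {"x":-0.12,"y":0,"z":0,"ax":0,"ay":0,"az":0}
    - {"x":-0.28,"y":0.02,"z":0,"ax":0,"ay":0,"az":0}
    - {"x":-0.44,"y":0.03,"z":0,"ax":0,"ay":0,"az":0}
    - {"x":-0.6,"y":0.04,"z":0,"ax":0,"ay":0,"az":0}
    - {"x":-0.76,"y":0.05,"z":0,"ax":0,"ay":0,"az":0}
    - {"x":-0.9,"y":0.05,"z":0,"ax":0,"ay":0,"az":0}
    - {"x":-1,"y":0.05,"z":0,"ax":0,"ay":0,"az":0}

```text
time_s: 10.95
ee_pos: [0.5073, -0.0309, 0.1238]
tcp_rot: [0.666, 0.746, -0.001, -0.001]
contact_force: [-0.2, -0.0, -4.9]
width: 0.0554
gripper_force: 66.4
```

Request:
servo_tool:
  rows:
    - {"x":-0.12,"y":0,"z":0,"ax":0,"ay":0,"az":0.02}
    - {"x":-0.28,"y":0.02,"z":0,"ax":0,"ay":0,"az":0.04}
    - {"x":-0.44,"y":0.03,"z":0,"ax":0,"ay":0,"az":0.06}
    - {"x":-0.6,"y":0.04,"z":0,"ax":0,"ay":0,"az":0.08}
    - {"x":-0.76,"y":0.05,"z":0,"ax":0,"ay":0,"az":0.1}
    - {"x":-0.9,"y":0.05,"z":0,"ax":0,"ay":0,"az":0.12}
    - {"x":-1,"y":0.05,"z":0,"ax":0,"ay":0,"az":0.138}
    - {"x":-1,"y":0.05,"z":0,"ax":0,"ay":0,"az":0.138}

```text
time_s: 11.75
ee_pos: [0.5411, -0.2294, 0.1241]
tcp_rot: [0.743, 0.669, -0.0, 0.0]
contact_force: [0.1, -0.6, -4.6]
width: 0.0552
gripper_force: 66.3
```

Run:
```python
from h import *
plan([.5445,-.247,.019],-5.8)
```

```text
11.75 [ 0.5411 -0.2294  0.1241] shift [-0.0855  0.0265  0.5256] turn [-0.0002  0.0004 -0.0022] F [ 0.07 -0.59 -4.55] 0.055168489399877854
```

Request:
servo_tool:
  rows:
    - {"x":-0.085,"y":0.027,"z":0.15,"ax":0,"ay":0,"az":0}
    - {"x":-0.085,"y":0.027,"z":0.32,"ax":0,"ay":0,"az":0}
    - {"x":-0.085,"y":0.027,"z":0.44,"ax":0,"ay":0,"az":0}
    - {"x":-0.085,"y":0.027,"z":0.49,"ax":0,"ay":0,"az":0}
    - {"x":-0.085,"y":0.027,"z":0.51,"ax":0,"ay":0,"az":0}
    - {"x":-0.085,"y":0.027,"z":0.52,"ax":0,"ay":0,"az":0}
    - {"x":-0.085,"y":0.027,"z":0.52,"ax":0,"ay":0,"az":0}
    - {"x":-0.085,"y":0.027,"z":0.52,"ax":0,"ay":0,"az":0}

```text
time_s: 12.55
ee_pos: [0.5455, -0.2445, 0.0225]
tcp_rot: [0.742, 0.67, 0.0, 0.001]
contact_force: [1.0, 1.0, -5.1]
width: 0.0556
gripper_force: 69.6
```

Request:
servo_tool:
  rows:
    - {"x":0,"y":0,"z":0.006,"ax":0,"ay":0,"az":0}
    - {"x":0,"y":0,"z":0.012,"ax":0,"ay":0,"az":0}
    - {"x":0,"y":0,"z":0.012,"ax":0,"ay":0,"az":0}
    - {"x":0,"y":0,"z":0.012,"ax":0,"ay":0,"az":0}

```text
time_s: 12.95
ee_pos: [0.545, -0.2445, 0.0196]
tcp_rot: [0.742, 0.67, 0.0, 0.0]
contact_force: [-1.2, 0.9, 2.2]
width: 0.0551
gripper_force: 70.4
```

The carton is on the tray floor: the force changed from −5 to +2 N. I'll release and retreat.

Request:
servo_tool:
  rows:
    - {"x":0,"y":0,"z":0,"ax":0,"ay":0,"az":0}
    - {"x":0,"y":0,"z":0,"ax":0,"ay":0,"az":0}
    - {"x":0,"y":0,"z":0,"ax":0,"ay":0,"az":0}
    - {"x":0,"y":0,"z":0,"ax":0,"ay":0,"az":0}
    - {"x":0,"y":0,"z":0,"ax":0,"ay":0,"az":0}
    - {"x":0,"y":0,"z":0,"ax":0,"ay":0,"az":0}
  hand: -1

```text
time_s: 13.55
ee_pos: [0.5446, -0.2442, 0.0189]
tcp_rot: [0.742, 0.67, 0.0, -0.0]
contact_force: [-0.2, 0.3, 0.2]
width: 0.0855
gripper_force: 0.0
```

Request:
servo_tool:
  rows:
    - {"x":0,"y":0,"z":-0.1,"ax":0,"ay":0,"az":0}
    - {"x":0,"y":0,"z":-0.3,"ax":0,"ay":0,"az":0}
    - {"x":0,"y":0,"z":-0.55,"ax":0,"ay":0,"az":0}
    - {"x":0,"y":0,"z":-0.75,"ax":0,"ay":0,"az":0}
    - {"x":0,"y":0,"z":-0.8,"ax":0,"ay":0,"az":0}
    - {"x":0,"y":0,"z":-0.8,"ax":0,"ay":0,"az":0}

```text
time_s: 14.15
ee_pos: [0.5458, -0.2449, 0.181]
tcp_rot: [0.742, 0.67, 0.001, 0.002]
contact_force: [-0.0, 0.0, -0.6]
width: 0.0852
gripper_force: 0.0
```

Run:
```python
import look
from bench import vision
import cv2
p,d=vision.get_image("side");cv2.imwrite("pics/s2.png",p[:,:,::-1])
```

```text
[ 247  140   63  122 7295] ((542.9636840820312, -244.51934814453125), (117.61559295654297, 56.58525466918945), 84.17464447021484)
[233 333  95  17 802] ((527.8663330078125, -402.78289794921875), (9.201438903808594, 104.02915954589844), 89.79762268066406)
```

View pics/s2.png

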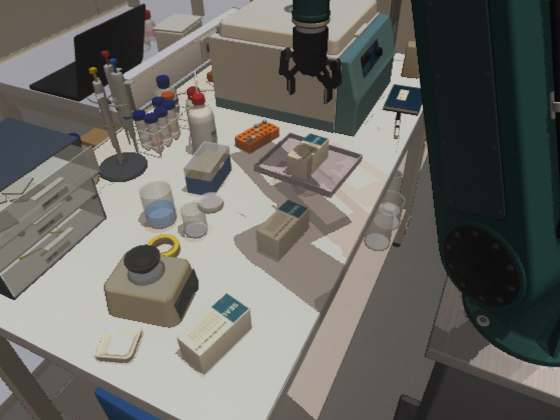

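View pics/w.png

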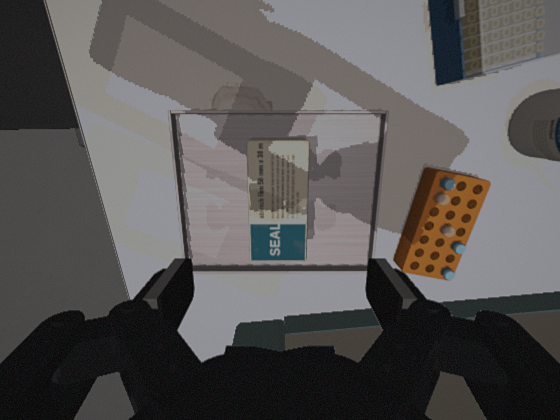

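The side view shows the other two cartons standing flat in their places, at about (284,228) and (215,330). The wrist view shows the heavy carton flat near the tray's middle, at about (279,200), with the gripper clear.

```bash
python3 -c "
from bench import robot
print(robot.job_done())"
```

```text
the job is handed in; nothing more can be done
None
```

The job is handed in (no verdict was returned): the heavy carton (middle of the row, about 5.4 N) lies flat near the tray's centre, the empty one I lifted (about 1.1 N) is back in its place, and the third was never touched.

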